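Pump up the pressure jar until its indicator pin pops out

TASK

Bring the feed jar up to pressure: push the knob of the hand pump on its lid down with your fingertips in full strokes, letting it spring right back up each time, and keep pumping until the small steel indicator pin on the same lid stands fully out, then leave the knob up and move clear. Only push the knob: do not touch the pin, and neither lift nor shift the stirrer jar or the loose things on the table.

Things in the scene. Friction and masses are not known exactly. Their poses are not given: they have to be found in the camera images.
- plunger_top (a point): Centre of the top face of the pump's knob (it moves down with the knob). The knob is black, round and nearly flat-topped, 40 mm across and 14 mm thick, on a steel rod with a bare coil spring below it, standing on the black lid of the pump jar; at rest its top is 224 mm above the table, pushed right down 194 mm, still 40 mm above the lid and higher than everything else on that lid. Push it straight down.
- plunger_travel (a joint): How far the pump knob is pushed down, m: 0 up, 0.030 at its stop. The spring pushes back with 4.5 N at the top, 9 N at the stop, and pumping adds about 4 N; it returns by itself. A full stroke (right up to the stop) feeds most air, shorter ones less, and the last must go down at least 26 mm to bring the pin right out. After that a relief valve makes further strokes harmless.
- pin_travel (a joint): How far the indicator pin stands out, m: 0 sunk (tip 2 mm above its boss), 0.013 to 0.015 fully out (0.0115 and more counts). It stays sunk through the first strokes, may rise part of the way (up to 10 mm: not yet fully out) in the last but one and pops out in the last; it stays put between strokes. The starting charge is hidden: 4 to 7 full strokes.
- pin_top (a point): Tip of the indicator pin: a plain steel pin 10 mm across in a black boss 22 mm across and 12 mm high, on the lid of the pump jar 54 mm from the pump's axis, right across the lid's middle. Tip 168 mm above the table when sunk, 183 mm fully out.
- indicator_pin: The same pin as a body (for the rule that nothing may touch it); its origin is on its axis, 160 mm below the sunk tip.
- pump_jar: The feed jar: clear jar 100 mm across with a ribbed black screw lid 108 mm across, top face 154 mm above the table; clamped fast in its white holder by three thumb screws, so it does not move. Carries the pump (knob, spring, aluminium gland, barrel seen through the wall), the indicator pin and a small brass outlet with black cap. Origin: centre of its underside, z up; in its frame the pump's axis is at x = -22 mm, the pin's at x = +32 mm, the outlet at (8, 37) mm.
- pump_stand: Fixed white printed cup holder of the pump jar, 116 mm across, 62 mm high, floor 8 mm thick, screwed to a 120 mm length of 40 mm aluminium profile on its +x side. Origin: centre of its underside.
- stir_jar: Bystander: a like jar with the same lid, loose in a like holder, but with a black funnel (rim 209 mm above the table, 72 mm wide) and a grey motor on the lid instead of pump and pin; 0.9 kg. Origin: centre of its underside.
- gear_motor: Bystander: loose steel geared motor standing on end, shaft up, 40 mm wide and 78 mm high. Origin: centre of its underside.
- omni_wheel: Bystander: loose black roller wheel lying flat, 63 mm across, 27 mm high. Origin: centre of its underside.
- screwdriver: Bystander: loose screwdriver, 170 mm long, lying on the table. Origin at about its middle, along its own x.

How it is judged:
By the outcome, as a careful person would: the job done as asked, in the order asked, and still so for the second after the job is handed in, with the robot touching nothing.
It also fails if it takes over 42 s, if anything falls off the work surface, if the arm or the gripper's body presses on something with over 40 N, if the wrist force passes 120 N, or if a joint passes its speed limit or range.

ROBOT

A 6-joint arm with a two-finger parallel gripper is mounted at the origin on the work surface. World frame = base frame: x ahead of the robot, y to its left, z up, the work surface at z = 0. Lengths are in m, angles in rad, forces in N, time in s.
With the tool pointing down it reaches from about 0.35 to 0.875 m from the base axis. Payload 4.2 kg.
Tool frame: the origin (TCP) lies between the finger pads; the fingertips stand 17 mm ahead of it and the grasp point (between the pads) lies 2 mm behind it; z points along the fingers, y is the line along which they close (so a half turn about z gives the same grasp; the last joint's range is limited). The gripper opens to 87 mm and grips with 3 to 60 N. Pads are 19 mm wide; open, the fingers measure 117 mm over their backs; the gripper's body (75 mm by 190 mm) begins 51 mm behind the grasp point.
Start: joints at [1.511, 0.385, 0.008, 0, -1.194, -0.259], TCP at [0.196, 0.593, 0.24] pointing down, gripper open.
Joint ranges: [-3.14, 3.14], [-1.21, 2.06], [-1.07, 1.41], [-3.16, 2.05], [-2.99, -0.16], [-3.1, 3.1]. Speed limits (rad/s): [2.79, 2.79, 3.14, 3.14, 3.14, 3.14].

INTERFACE

Orientations are given as a rotation vector (axis times angle).
In Python, from plant import ctrl gives the robot as it stands.
- The arm moves only by the tool step_arm, never from a script. Its argument "steps" is a list of rows, each an object of numbers: "x", "y", "z": the shift along the world's x, y, z in mm; "twist": the turn about the world's z in rad; "hand": the finger opening in mm, from 0 to 87. A call has 1 to 10 rows; each row is the pose to reach, as a shift and turn from the pose commanded when the call began; what a row does not reach only later rows make up. A row lasts 1/8 s, in which the tool goes at most 62.5 mm and 10.7 degrees, less where a joint would pass 70% of its speed; a pose out of reach is approached as far as the arm can. A call with a gripper value outside its range is refused whole. The fingers move at their own pace and stop on an object; the grip force is fixed at half the most. Time passes only in rows, so rows that repeat a pose let the fingers close. It gives the time, the measured TCP pose, the force, the opening and the grip force at its end, in the units of the state.
- ctrl.sense(): the state, without advancing time (a new reading comes with each control period).
- ctrl.grab_frame(name): name is "scene" or "top" or "wrist"; returns a dict with "img" (400x640x3 uint8, blue, green, red), "mtx" (3x3 intrinsics, pixels), "xyz" and "orientation" of the camera in the world. Camera axes: x right, y down, z forward; pixel columns grow to the right and rows downward; lengths in m; the calibration is good to about 2 mm. A picture is of the moment at which its call begins. There is no depth.
- ctrl.sign_off(): hands the job in; it is judged then, once.
The state is a dict: "t": time; "joints": joint angles; "joint_velocities": joint speeds; "tau": joint torques, N m; "tool_pos": TCP position; "tcp_rot": TCP orientation; "wrist_force": force on the tool from outside, world axes, zero at the start; "moment": the same for the moment, N m; "finger_gap": finger opening in m; "finger_force": force on a finger pad.
Only numpy, scipy, OpenCV 4.12 (cv2) and the standard library are available. Lean on these libraries where they do the work, as an engineer would, in place of code of your own. Each camera call takes 0.05 s, during which the arm holds its last target. There are 200 camera calls.

## Working session

There is one attempt and no reset: what is moved stays moved. The work goes in short steps, Python scripts to look and compute and a tool call to move; the robot and the scene stay as the last step left them, time stands still between calls to the robot, and variables do not carry over. Pictures are saved under pics/ and viewed, at most 10 in all, crops included, and the job is handed in when it is done.

Besides the shell and the picture viewer there is one more tool, called in YAML: its name, and indented under it one key for each argument. step_arm: Moves the arm, as the interface text tells. Its arguments: {"type":"object","properties":{"steps":{"type":"array"}},"required":["steps"]}

```bash
mkdir -p pics; cat > h.py <<'E'
import numpy as np, cv2
from scipy.spatial.transform import Rotation as R
from plant import ctrl
def grab(n,fn):
    f=ctrl.grab_frame(n); cv2.imwrite('pics/'+fn,f['img']); return f
def rot(o):
    o=np.array(o,float); return o if o.shape==(3,3) else (R.from_rotvec(o).as_matrix() if o.size==3 else R.from_quat(o).as_matrix())
def ray(f,u,v):
    d=rot(f['orientation'])@np.linalg.inv(np.array(f['mtx']))@[u,v,1]; return np.array(f['xyz']),d
def onz(f,u,v,z):
    p,d=ray(f,u,v); return p+d*(z-p[2])/d[2]
def proj(f,P):
    c=np.array(f['mtx'])@rot(f['orientation']).T@(np.array(P)-np.array(f['xyz'])); return c[:2]/c[2]
E
python3 - <<'E'
from h import *
import pickle
fs={n:grab(n,n+'0.png') for n in('top','scene')}
pickle.dump(fs,open('f0.pkl','wb'))
for n,f in fs.items(): print(n,f['xyz'],f['orientation'])
s=ctrl.sense();print(s['t'],s['tool_pos'],s['tcp_rot'],s['finger_gap'])
E
```

```text
top [ 0.42908844 -0.01380785  1.04538189] [-2.10696992  2.14787767 -0.16456826]
scene [ 1.01057875 -0.39740283  0.70116975] [-2.1715999  -0.94477074  0.42749734]
0.1 [0.19568762 0.59304033 0.23858523] [ 3.09982814e+00 -4.98467791e-01 -3.14695571e-04] 0.0869512267551334
```

View pics/top0.png

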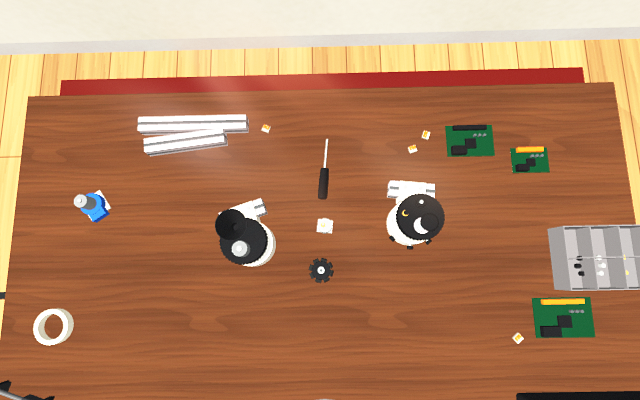

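View pics/scene0.png

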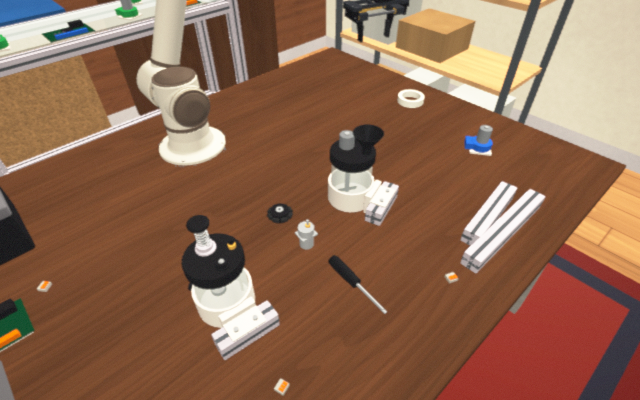

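The pump jar is at about (418,218) in the top view and (214,260) in the scene view, with its knob at (198,224) there. The stirrer jar is at (245,240) in the top view. I'll zoom in on the pump jar in both views.

```bash
python3 - <<'E'
from h import *
a=cv2.imread('pics/top0.png')[170:260,370:470];b=cv2.imread('pics/scene0.png')[200:300,160:260]
a=cv2.resize(a,(400,360),interpolation=2);b=cv2.resize(b,(400,400),interpolation=2)
a=cv2.copyMakeBorder(a,0,40,0,0,0)
c=np.hstack([a,b]); c=np.clip(255*(c/255.)**.6,0,255).astype('uint8')
cv2.imwrite('pics/crop0.png',c)
E
```

```text
(no output)
```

View pics/crop0.png

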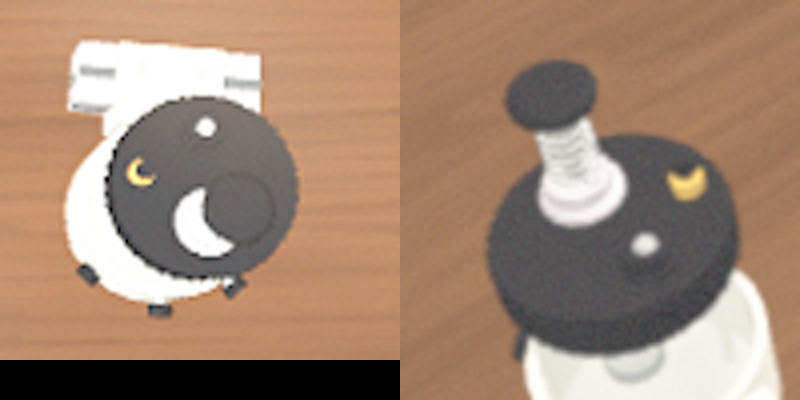

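The crop shows the knob top at about (430,222) in the top view and (198,222) in the scene view. The pin is at about (421,202) and (221,261).

```bash
python3 - <<'E'
from h import *
import pickle
fs=pickle.load(open('f0.pkl','rb'));t,s=fs['top'],fs['scene']
print('knob top',onz(t,430,222.2,.224),'scene',onz(s,197.7,221.5,.224))
print('pin',onz(t,421.2,201.8,.168),onz(s,221.3,261,.168))
print('lid',onz(t,420.5,217,.15))
print('stir lid',onz(t,244,242,.15),'funnel',onz(t,230,224,.209))
def tri(a,b):
    (p,d),(q,e)=ray(t,*a),ray(s,*b)
    k=np.linalg.lstsq(np.c_[d,-e],q-p,rcond=None)[0];print('tri',p+d*k[0],q+e*k[1])
tri((430,222.2),(197.7,221.5));tri((421.2,201.8),(221.3,261))
st=ctrl.sense();print(st['tool_pos'],R.from_rotvec(st['tcp_rot']).as_matrix().round(2))
E
```

```text
knob top [ 0.52708309 -0.23710516  0.224     ] scene [ 0.52964804 -0.23587804  0.224     ]
pin [ 0.58135628 -0.23525558  0.168     ] [ 0.58480252 -0.23610672  0.168     ]
lid [ 0.5485447  -0.23596156  0.15      ]
stir lid [0.49819333 0.17596598 0.15      ] funnel [0.53355858 0.19478267 0.209     ]
tri [ 0.52719907 -0.23736945  0.22302783] [ 0.52825923 -0.2354116   0.22262205]
tri [ 0.58186915 -0.23600146  0.16504481] [ 0.5823413  -0.23517434  0.16491798]
[0.19568762 0.59304033 0.23858523] [[ 0.95 -0.31 -0.  ]
 [-0.31 -0.95 -0.  ]
 [ 0.    0.   -1.  ]]
```

Both views agree: the knob is at (0.528, -0.2365, 0.224) and the pin is 55 mm away along +x, which matches the given 54 mm. I'll close the fingers, lift and go over.

step_arm:
  steps:
    - {"x":0,"y":0,"z":60,"twist":0,"hand":0}
    - {"x":23,"y":-57,"z":60,"twist":0.1,"hand":0}
    - {"x":46,"y":-114,"z":60,"twist":0.2,"hand":0}
    - {"x":69,"y":-171,"z":60,"twist":0.32,"hand":0}
    - {"x":92,"y":-228,"z":60,"twist":0.32,"hand":0}
    - {"x":115,"y":-285,"z":60,"twist":0.32,"hand":0}
    - {"x":138,"y":-342,"z":60,"twist":0.32,"hand":0}
    - {"x":161,"y":-399,"z":60,"twist":0.32,"hand":0}
    - {"x":184,"y":-456,"z":60,"twist":0.32,"hand":0}
    - {"x":207,"y":-513,"z":60,"twist":0.32,"hand":0}

```text
t: 1.35
tool_pos: [0.4029, 0.0785, 0.2996]
tcp_rot: [-3.141, -0.003, -0.001]
wrist_force: [1.6, 0.6, 0.7]
finger_gap: 0.0015
finger_force: 0.0
```

step_arm:
  steps:
    - {"x":22,"y":-55,"z":0,"twist":0,"hand":0}
    - {"x":44,"y":-110,"z":0,"twist":0,"hand":0}
    - {"x":66,"y":-165,"z":0,"twist":0,"hand":0}
    - {"x":88,"y":-220,"z":0,"twist":0,"hand":0}
    - {"x":110,"y":-275,"z":0,"twist":0,"hand":0}
    - {"x":125,"y":-316,"z":0,"twist":0,"hand":0}
    - {"x":125,"y":-316,"z":-30,"twist":0,"hand":0}
    - {"x":125,"y":-316,"z":-45,"twist":0,"hand":0}
    - {"x":125,"y":-316,"z":-45,"twist":0,"hand":0}

```text
t: 2.48
tool_pos: [0.5271, -0.235, 0.2533]
tcp_rot: [-3.141, -0.003, 0.005]
wrist_force: [-0.4, -0.2, 1.2]
finger_gap: 0.0006
finger_force: 0.0
```

```bash
python3 - <<'E'
from h import *
import pickle
s=ctrl.sense();print(s['tool_pos'],s['wrist_force'])
fs={n:grab(n,n+'1.png') for n in('wrist','scene')}
pickle.dump(fs,open('f1.pkl','wb'))
tip=np.array(s['tool_pos'])-[0,0,.017]
print(proj(fs['wrist'],tip),proj(fs['scene'],tip))
b=fs['scene']['img'][160:310,130:280];b=cv2.resize(b,(400,400),interpolation=2)
c=np.hstack([cv2.resize(fs['wrist']['img'],(400,250)),b[:250]]) if 0 else np.hstack([cv2.copyMakeBorder(cv2.resize(fs['wrist']['img'],(400,250)),0,150,0,0,0),b])
cv2.imwrite('pics/c1.png',c)
E
```

```text
[ 0.52708072 -0.23503215  0.25327212] [-0.4463441  -0.20091501  1.2248156 ]
[319.30133804 256.27756701] [195.74405236 215.37506424]
```

View pics/c1.png

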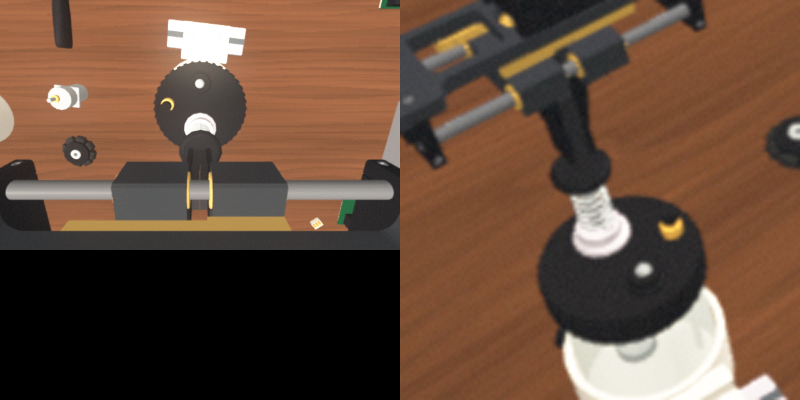

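The wrist view shows the closed fingers centred on the knob, with both at about column 200 of the crop. The scene view agrees, with the tip just above the knob at (578,158). I'll make a first stroke and read it at the bottom.

step_arm:
  steps:
    - {"x":0,"y":0,"z":-15,"twist":0,"hand":0}
    - {"x":0,"y":0,"z":-25,"twist":0,"hand":0}
    - {"x":0,"y":0,"z":-35,"twist":0,"hand":0}
    - {"x":0,"y":0,"z":-43,"twist":0,"hand":0}
    - {"x":0,"y":0,"z":-43,"twist":0,"hand":0}

```text
t: 3.2
tool_pos: [0.5292, -0.2354, 0.2137]
tcp_rot: [3.14, 0.004, 0.007]
wrist_force: [0.3, 2.5, 8.2]
finger_gap: 0.0005
finger_force: 4.0
```

step_arm:
  steps:
    - {"x":0,"y":0,"z":-2,"twist":0,"hand":0}
    - {"x":0,"y":0,"z":-4,"twist":0,"hand":0}
    - {"x":0,"y":0,"z":-4,"twist":0,"hand":0}

```text
t: 3.58
tool_pos: [0.5292, -0.2354, 0.2114]
tcp_rot: [3.139, 0.005, 0.008]
wrist_force: [-2.0, 3.7, 13.5]
finger_gap: 0.0003
finger_force: 7.1
```

```bash
python3 - <<'E'
from h import *
f=grab('scene','s2.png');s=ctrl.sense();print(s['tool_pos'],s['wrist_force'])
cv2.imwrite('pics/c2.png',cv2.resize(f['img'][160:310,130:280],(450,450),interpolation=2))
E
```

```text
[ 0.52923404 -0.23541424  0.21140404] [-2.41963042  3.47405681 14.53931647]
```

View pics/c2.png

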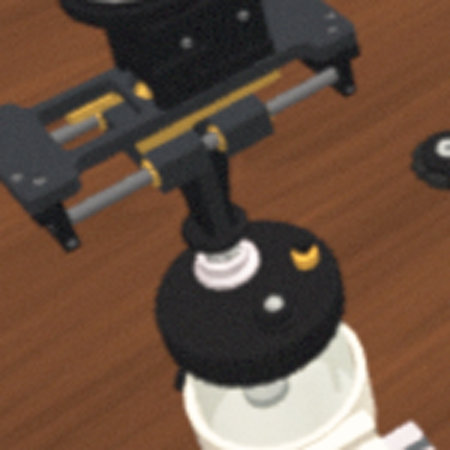

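The knob is at its stop: the measured tip is at 194.4 mm with 14 N on the wrist. The pin is still sunk, at (273,303) in the crop. I'll do the second stroke, again ending at the bottom for a reading.

step_arm:
  steps:
    - {"x":0,"y":0,"z":18,"twist":0,"hand":0}
    - {"x":0,"y":0,"z":36,"twist":0,"hand":0}
    - {"x":0,"y":0,"z":42,"twist":0,"hand":0}
    - {"x":0,"y":0,"z":42,"twist":0,"hand":0}
    - {"x":0,"y":0,"z":28,"twist":0,"hand":0}
    - {"x":0,"y":0,"z":14,"twist":0,"hand":0}
    - {"x":0,"y":0,"z":3,"twist":0,"hand":0}
    - {"x":0,"y":0,"z":-1,"twist":0,"hand":0}
    - {"x":0,"y":0,"z":-1,"twist":0,"hand":0}
    - {"x":0,"y":0,"z":-1,"twist":0,"hand":0}

```text
t: 4.88
tool_pos: [0.5285, -0.2358, 0.2113]
tcp_rot: [3.139, 0.005, 0.006]
wrist_force: [-6.2, 6.0, 24.2]
finger_gap: 0.001
finger_force: 12.0
```

```bash
cat > pin.py <<'E'
from h import *
import sys,pickle
f=grab('scene','p%s.png'%sys.argv[1]) 
h=cv2.cvtColor(f['img'],cv2.COLOR_BGR2HSV)
a=[proj(f,[.583,-.236,z]) for z in(.166,.168,.183)]
m=((h[...,2]>90)&(h[...,1]<90)).astype('uint8')
u,v=a[1].astype(int); roi=m[v-18:v+8,u-8:u+9]
ys,xs=np.nonzero(roi); print('proj sunk/out',a[1],a[2],'blob n',len(ys),'rows',ys.min()+v-18,ys.max()+v-18,'cols',xs.min()+u-8,xs.max()+u-8)
s=ctrl.sense();print(s['t'],s['tool_pos'],s['wrist_force'])
E
python3 pin.py 2
python3 - <<'E'
import sys
E
```

```text
proj sunk/out [220.77951624 260.36133671] [219.1825691  254.81192645] blob n 79 rows 242 263 cols 212 224
4.925 [ 0.52850627 -0.2357593   0.21125851] [-5.20401819  5.616581   24.18413944]
```

step_arm:
  steps:
    - {"x":0,"y":0,"z":18,"twist":0,"hand":0}
    - {"x":0,"y":0,"z":36,"twist":0,"hand":0}
    - {"x":0,"y":0,"z":43,"twist":0,"hand":0}
    - {"x":0,"y":0,"z":43,"twist":0,"hand":0}
    - {"x":0,"y":0,"z":28,"twist":0,"hand":0}
    - {"x":0,"y":0,"z":14,"twist":0,"hand":0}
    - {"x":0,"y":0,"z":3,"twist":0,"hand":0}
    - {"x":0,"y":0,"z":0,"twist":0,"hand":0}
    - {"x":0,"y":0,"z":0,"twist":0,"hand":0}
    - {"x":0,"y":0,"z":0,"twist":0,"hand":0}

```text
t: 6.18
tool_pos: [0.5285, -0.2358, 0.2113]
tcp_rot: [3.139, 0.005, 0.006]
wrist_force: [-5.9, 6.2, 24.0]
finger_gap: 0.0006
finger_force: 12.3
```

```bash
cat > pin.py <<'E'
from h import *
import sys
def pin(img):
    h=cv2.cvtColor(img,cv2.COLOR_BGR2HSV)
    m=((h[...,2]>90)&(h[...,1]<90)).astype('uint8')[235:275,205:235]
    n,l,st,c=cv2.connectedComponentsWithStats(m)
    for i in range(1,n): print('blob',st[i][:2]+[205,235],st[i][2:],(c[i]+[205,235]).round(1))
if __name__=='__main__':
    f=grab('scene','p%s.png'%sys.argv[1]); pin(f['img'])
    s=ctrl.sense();print(s['t'],s['tool_pos'],s['wrist_force'])
E
python3 -c "
from pin import *
pin(cv2.imread('pics/s2.png'));print();pin(cv2.imread('pics/p2.png'))"
python3 pin.py 3
```

```text
blob [205 239] [ 12  18 153] [210.  247.5]
blob [218 258] [ 7  6 32] [220.8 260.6]

blob [205 239] [ 12  18 152] [210.  247.5]
blob [218 258] [ 7  6 32] [220.8 260.6]
blob [205 240] [ 12  17 151] [210.  247.6]
blob [218 258] [ 7  6 32] [220.8 260.6]
6.225 [ 0.52843986 -0.23583549  0.2112572 ] [-6.14074584  5.10625993 23.61155591]
```

Three strokes done, and the pin is still sunk (blob centre row 260.6). Next is stroke 4.

step_arm:
  steps:
    - {"x":0,"y":0,"z":18,"twist":0,"hand":0}
    - {"x":0,"y":0,"z":36,"twist":0,"hand":0}
    - {"x":0,"y":0,"z":43,"twist":0,"hand":0}
    - {"x":0,"y":0,"z":43,"twist":0,"hand":0}
    - {"x":0,"y":0,"z":28,"twist":0,"hand":0}
    - {"x":0,"y":0,"z":14,"twist":0,"hand":0}
    - {"x":0,"y":0,"z":3,"twist":0,"hand":0}
    - {"x":0,"y":0,"z":0,"twist":0,"hand":0}
    - {"x":0,"y":0,"z":0,"twist":0,"hand":0}
    - {"x":0,"y":0,"z":0,"twist":0,"hand":0}

```text
t: 7.48
tool_pos: [0.5284, -0.2358, 0.2113]
tcp_rot: [3.139, 0.005, 0.006]
wrist_force: [-5.8, 5.4, 24.3]
finger_gap: 0.0001
finger_force: 12.3
```

```bash
python3 pin.py 4
```

```text
blob [205 239] [ 12  18 152] [210.  247.5]
blob [218 258] [ 7  6 32] [220.8 260.6]
7.525 [ 0.5284324  -0.23581246  0.21125385] [-5.84323242  6.03592954 24.29845861]
```

step_arm:
  steps:
    - {"x":0,"y":0,"z":18,"twist":0,"hand":0}
    - {"x":0,"y":0,"z":36,"twist":0,"hand":0}
    - {"x":0,"y":0,"z":43,"twist":0,"hand":0}
    - {"x":0,"y":0,"z":43,"twist":0,"hand":0}
    - {"x":0,"y":0,"z":28,"twist":0,"hand":0}
    - {"x":0,"y":0,"z":14,"twist":0,"hand":0}
    - {"x":0,"y":0,"z":3,"twist":0,"hand":0}
    - {"x":0,"y":0,"z":0,"twist":0,"hand":0}
    - {"x":0,"y":0,"z":0,"twist":0,"hand":0}
    - {"x":0,"y":0,"z":0,"twist":0,"hand":0}

```text
t: 8.78
tool_pos: [0.5284, -0.2358, 0.2113]
tcp_rot: [3.139, 0.005, 0.005]
wrist_force: [-6.5, 6.3, 24.7]
finger_gap: 0.0007
finger_force: 12.4
```

```bash
python3 pin.py 5
```

```text
blob [205 240] [ 12  17 151] [210.  247.6]
blob [218 257] [ 7  7 39] [220.6 259.8]
8.825 [ 0.52843475 -0.23580257  0.21126777] [-6.56987033  5.80619567 25.29939707]
```

The pin has risen a little, with its top row going from 258 to 257, so this was the last stroke but one. Next is stroke 6.

step_arm:
  steps:
    - {"x":0,"y":0,"z":18,"twist":0,"hand":0}
    - {"x":0,"y":0,"z":36,"twist":0,"hand":0}
    - {"x":0,"y":0,"z":43,"twist":0,"hand":0}
    - {"x":0,"y":0,"z":43,"twist":0,"hand":0}
    - {"x":0,"y":0,"z":28,"twist":0,"hand":0}
    - {"x":0,"y":0,"z":14,"twist":0,"hand":0}
    - {"x":0,"y":0,"z":3,"twist":0,"hand":0}
    - {"x":0,"y":0,"z":0,"twist":0,"hand":0}
    - {"x":0,"y":0,"z":0,"twist":0,"hand":0}
    - {"x":0,"y":0,"z":0,"twist":0,"hand":0}

```text
t: 10.07
tool_pos: [0.5284, -0.2358, 0.2113]
tcp_rot: [3.139, 0.005, 0.006]
wrist_force: [-6.0, 5.8, 25.4]
finger_gap: 0.0007
finger_force: 12.4
```

```bash
python3 pin.py 6
```

```text
blob [205 240] [ 12  17 151] [210.  247.6]
blob [216 253] [ 9 11 67] [219.9 257.9]
10.125 [ 0.52843031 -0.23577874  0.21125408] [-6.34361447  5.17576287 25.22699964]
```

The pin's top row is now 253, which is 5 px up or about 13.5 mm, so it has popped out. I'll let the knob rise, move clear and check.

step_arm:
  steps:
    - {"x":0,"y":0,"z":18,"twist":0,"hand":0}
    - {"x":0,"y":0,"z":40,"twist":0,"hand":0}
    - {"x":0,"y":0,"z":90,"twist":0,"hand":0}
    - {"x":0,"y":0,"z":140,"twist":0,"hand":0}
    - {"x":-50,"y":0,"z":140,"twist":0,"hand":0}
    - {"x":-90,"y":0,"z":140,"twist":0,"hand":0}
    - {"x":-90,"y":0,"z":140,"twist":0,"hand":0}
    - {"x":-90,"y":0,"z":140,"twist":0,"hand":0}

```text
t: 11.12
tool_pos: [0.438, -0.2354, 0.3452]
tcp_rot: [-3.141, -0.002, 0.003]
wrist_force: [0.4, -0.7, 0.1]
finger_gap: 0.0004
finger_force: 0.0
```

```bash
python3 pin.py 7; python3 - <<'E'
from h import *
i=cv2.imread('pics/p7.png')
f=grab('wrist','w7.png')
c=np.hstack([cv2.resize(i[180:310,150:280],(400,400),interpolation=2),cv2.copyMakeBorder(cv2.resize(f['img'],(400,250)),0,150,0,0,0)])
cv2.imwrite('pics/c7.png',c)
import pickle
s=pickle.load(open('f0.pkl','rb'))['scene']
for z in(.168,.178,.180,.183): print(z,proj(s,[.583,-.236,z]).round(1))
E
```

```text
blob [205 235] [ 12  22 193] [209.4 245.6]
blob [216 253] [ 9 11 68] [220.  257.9]
11.175 [ 0.43836614 -0.23544286  0.34525098] [-0.04486004 -0.40992499 -1.0187072 ]
0.168 [220.8 260.4]
0.178 [219.7 256.7]
0.18 [219.5 255.9]
0.183 [219.2 254.8]
```

View pics/c7.png

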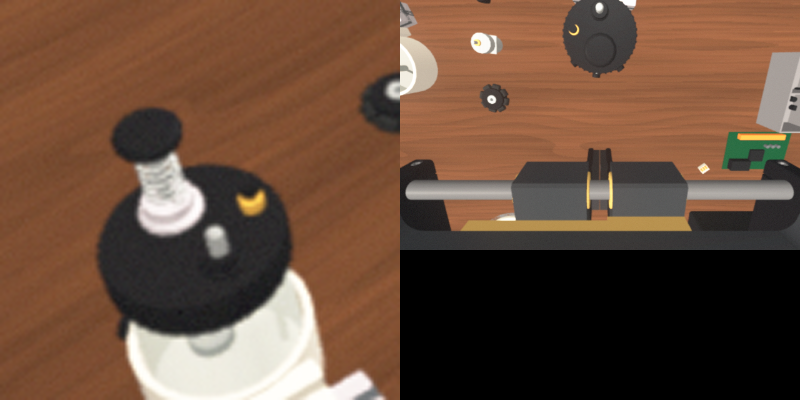

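The knob is back up at (147,135) in the crop. The pin stands tall at (217,240): its top edge rose 5 px, where 10 mm would give 3.7 and 15 mm 5.6. The arm is clear and nothing has shifted, so I'm handing in.

```bash
python3 -c "
from plant import ctrl
print(ctrl.sign_off())"
```

```text
the job is handed in; nothing more can be done
None
```

I pumped six full strokes until the indicator pin stood out about 13.5 mm by the camera. The knob is back up, the arm is clear, and the job was handed in at about 11 s.

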